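# Mix the control vials by hand and sort them by cap colour

## Robot

A 6-joint arm with a two-finger parallel gripper is mounted at the origin on a cart in front of the work surface, level with it; the furniture and walls round the work are solid. World frame = base frame: x ahead of the robot, y to its left, z up, the work surface at z = 0. Lengths are in m, angles in rad, forces in N, time in s.
With the tool pointing down it reaches from about 0.275 to 1 m from the base axis. Payload 8.4 kg.
Tool frame: the origin (TCP) lies on the centre line of the jaws, within the pads' length; the fingertips stand 17 mm ahead of it and the grasp point (between the pads) lies 2 mm behind it (bot.tcp_to_tips is the y of the fingertips in the tool frame, in m); y points along the fingers, z is the direction in which the jaws open and shut, and the axes are right-handed (so a half turn about y gives the same grasp; the last joint's range is limited). The gripper opens to 85 mm and grips with 20 to 120 N. Pads are 22 mm wide; open, the fingers measure 114 mm over their backs; the gripper's body (76 mm by 85 mm) begins 54 mm behind the grasp point. The pads swing forward as they close: fully open they stand 13 mm farther back than shut.
Start: joints at [1.278, 0.353, 1.633, -0, 1.155, -0.002], TCP at [0.179, 0.599, 0.248] pointing down, gripper open.
Joint ranges: [-2.63, 2.63], [-0.92, 2.1], [0.06, 2.66], [-1.3, 4.44], [0, 2.69], [-3.02, 3.02]. Speed limits (rad/s): [2.22, 2.22, 2.79, 3.14, 3.14, 3.14].

## Interface

Orientations are given as a unit quaternion [x, y, z, w].
In Python, from workcell import bot, hand, kinematics, get_obs, vision, hand_in gives the robot as it stands. The module is installed in compiled form; this text tells all that it offers. Calls block until the motion is done:
- bot.reach(position, orientation): joint-space move of the TCP to a pose.
- bot.servo_line(position, ori=None, velocity=0.15): straight line of the TCP; ori=None keeps the orientation; velocity is the mean speed in m/s.
- bot.goto_joints(angles): joint-space move.
- hand.move_gripper(opening, strength=None): finger opening in m; strength is the grip in N (None keeps the last); returns when the fingers have stopped.
- bot.dwell(seconds).
- kinematics.solve_ik(position, orientation): joint angles nearest the present ones, or None.
- get_obs(): the state.
- vision.read_camera(name): name is "side" or "top"; returns a dict with "frame" (400x640x3 uint8, red, green, blue), "intrinsics" (3x3 intrinsics, pixels), "dist" ([k1, k2, p1, p2, k3] as OpenCV has them; the pictures are not rectified), "view" (4x4, takes a point from world to camera coordinates). Camera axes: x right, y down, z forward; pixel columns grow to the right and rows downward; lengths in m; the calibration is good to about 2 mm. A picture is of the moment at which its call begins. There is no depth.
A pose or a line that the arm cannot do raises bot.IKError and nothing moves.
- hand_in(): hands the job in, once; it reports no verdict.
The state is a dict: "time_s": time; "joint_pos": joint angles; "joint_vel": joint speeds; "joint_efforts": joint torques, N m; "position": TCP position; "orientation": TCP orientation; "wrist_force": force on the tool from outside, world axes, zero at the start; "ft_torque": the same for the moment, N m; "gripper_width": finger opening in m.
Only numpy, scipy, OpenCV 4.12 (cv2) and the standard library are available. Lean on these libraries where they do the work, as an engineer would, in place of code of your own. Each camera call takes 0.05 s, during which the arm holds its last target.

## Task

Lift the white cover off the hand mixer by its knob and set it down the right way up on the bench, then, with all the vials still aboard, turn the carrier by its crank grip one full turn, either way, and then one full turn back again, to mix them. After that put every vial into the tray of its cap's colour, and at last put the cover back on the mixer so that it sits fully down, without disturbing the two specimen cups.

Things in the scene. Friction and masses are not known exactly. Their poses are not given: they have to be found in the camera images.
- mixer: fixed blue round base of the hand mixer on the bench, 196 mm diameter, 22 mm high; origin at the centre of its underside. On it, coaxial, turns the carrier: an aluminium disc, 150 mm diameter, underside 24 mm and top 34 mm above the bench, with a hub 16 mm wide and 12 mm high in the middle
- carrier (a joint): angle of the carrier about the mixer's vertical axis, rad, 0 at the start, positive counter-clockwise from above; turns both ways (-12 to 12), friction about 1 N at the crank grip, stays where it is left
- carrier_top (a point): centre of the carrier disc's top face. Five pockets, centres 52 mm from here, each hold a vial standing on the disc between six upright 5 mm pins, 10 mm high, with 2 mm play; counter-clockwise from the crank grip they lie at 72, 126, 180, 234 and 288 degrees
- crank_grip (a point): on the axis of the carrier's crank grip: an upright black sleeve, 18 mm diameter (22 at its top rim), 52 mm tall on the disc, 56 mm from the mixer's axis, free to spin on its pin, so a hand going round need not twist. Point 66 mm above the bench, 20 mm below the sleeve's top. Turns with the carrier; starts in any direction
- cover: loose white bell-shaped cover, 176 mm outside diameter, 75 mm high without knob, 4 mm wall, open below, 0.18 to 0.29 kg; origin at the centre of its lower rim, z up. Starts with its rim on the mixer's base (22 mm up), 9 mm play round the disc. Vials and crank reach 64 mm above its rim: lift it 75 mm or more before moving it sideways
- cover_knob (a point): black cylindrical knob upright on top of the cover, 26 mm diameter, 30 mm tall (77 to 107 mm above the cover's rim); this point is on its axis 95 mm above the rim
- red_vial_1: amber glass control vial with a red screw cap, 25 mm diameter, 48 mm tall, 25 g; origin at the centre of its underside, z towards the cap. Starts standing in one of the carrier's five pockets under the cover; 3 to 5 vials in all are present, which ones varies.
- red_vial_2: amber glass control vial with a red screw cap, 25 mm diameter, 48 mm tall, 25 g; origin at the centre of its underside, z towards the cap. Starts standing in one of the carrier's five pockets under the cover; 3 to 5 vials in all are present, which ones varies.
- red_vial_3: amber glass control vial with a red screw cap, 25 mm diameter, 48 mm tall, 25 g; origin at the centre of its underside, z towards the cap. Starts standing in one of the carrier's five pockets under the cover; 3 to 5 vials in all are present, which ones varies.
- blue_vial_1: amber glass control vial with a blue screw cap, 25 mm diameter, 48 mm tall, 25 g; origin at the centre of its underside, z towards the cap. Starts standing in one of the carrier's five pockets under the cover; 3 to 5 vials in all are present, which ones varies.
- blue_vial_2: amber glass control vial with a blue screw cap, 25 mm diameter, 48 mm tall, 25 g; origin at the centre of its underside, z towards the cap. Starts standing in one of the carrier's five pockets under the cover; 3 to 5 vials in all are present, which ones varies.
- red_tray: loose red open tray, 110 (x) x 100 (y) x 24 mm high outside, walls and floor 4 mm, 0.35 kg, on the bench right of the mixer; origin at the centre of its underside. A fixed black stand, 0.23 m high, rises right of the bench (beyond y = -0.12): keep the gripper's body clear of it
- blue_tray: loose blue open tray, 110 (x) x 100 (y) x 24 mm high outside, walls and floor 4 mm, 0.35 kg, on the bench right of the mixer; origin at the centre of its underside. A fixed black stand, 0.23 m high, rises right of the bench (beyond y = -0.12): keep the gripper's body clear of it
- yellow_cup: bystander: specimen cup with yellow lid, 64 mm diameter, 71 mm tall, behind the mixer; origin under its centre. Other loose or fixed clutter stands farther back and left; the free bench for setting the cover down is left of the mixer, about 0.475 m ahead of the robot's base and 0.475 m to its left
- orange_cup: bystander: specimen cup with orange lid, 64 mm diameter, 71 mm tall, behind the mixer; origin under its centre

How it is judged:
On the way, in this order (a step that is already met when the one before it is completed fails the run):
1. the cover stands upright on the bench, released (height (world z) of cover between -0.008 and 0.008 m and angle between cover's own z axis and vertical below 0.08 rad and contact force between cover and the fingers below 0.2 N), for 0.2 s.
2. the carrier has been turned a full turn with every vial aboard and the cover off ((value of joint carrier above 6 rad or value of joint carrier below -6 rad) and height (world z) of cover between -0.008 and 0.008 m and angle between cover's own z axis and vertical below 0.08 rad and horizontal distance between each of red_vial_1, red_vial_2, red_vial_3, blue_vial_1, blue_vial_2 and mixer below 0.085 m), for 0.2 s.
3. the carrier has been turned back the full turn to where it started, with every vial aboard and the cover off (value of joint carrier between -0.3 and 0.3 rad and height (world z) of cover between -0.008 and 0.008 m and angle between cover's own z axis and vertical below 0.08 rad and horizontal distance between each of red_vial_1, red_vial_2, red_vial_3, blue_vial_1, blue_vial_2 and mixer below 0.085 m), for 0.2 s.
4. every vial lies or stands in the tray of its cap's colour, released (x of red_vial_1 in the frame of red_tray between -0.053 and 0.053 m and y of red_vial_1 in the frame of red_tray between -0.048 and 0.048 m and z of red_vial_1 in the frame of red_tray between -0.005 and 0.03 m and contact force between each of red_vial_1, red_vial_2, red_vial_3, blue_vial_1, blue_vial_2 and the fingers below 0.2 N and x of red_vial_2 in the frame of red_tray between -0.053 and 0.053 m and y of red_vial_2 in the frame of red_tray between -0.048 and 0.048 m and z of red_vial_2 in the frame of red_tray between -0.005 and 0.03 m and x of red_vial_3 in the frame of red_tray between -0.053 and 0.053 m and y of red_vial_3 in the frame of red_tray between -0.048 and 0.048 m and z of red_vial_3 in the frame of red_tray between -0.005 and 0.03 m and x of blue_vial_1 in the frame of blue_tray between -0.053 and 0.053 m and y of blue_vial_1 in the frame of blue_tray between -0.048 and 0.048 m and z of blue_vial_1 in the frame of blue_tray between -0.005 and 0.03 m and x of blue_vial_2 in the frame of blue_tray between -0.053 and 0.053 m and y of blue_vial_2 in the frame of blue_tray between -0.048 and 0.048 m and z of blue_vial_2 in the frame of blue_tray between -0.005 and 0.03 m), for 0.2 s.
At the end, for the whole second after the job is handed in: Each vial is inside the tray of its cap's colour (standing or lying), released; the cover sits on the mixer, centred within 13 mm, rim 16 to 27 mm above the bench, tilt under 0.05 rad, at rest (all of step 4 and horizontal distance between cover and mixer below 0.013 m and angle between cover's own z axis and vertical below 0.05 rad and height (world z) of cover between 0.016 and 0.027 m and linear speed of cover below 0.02 m/s); the robot touches nothing.
It fails at once if a specimen cup is moved by more than 4 cm (distance of any of yellow_cup, orange_cup from where it was at the start of the episode above 0.04 m).
It fails at once if a vial falls off the bench (height (world z) of any of red_vial_1, red_vial_2, red_vial_3, blue_vial_1, blue_vial_2 below -0.05 m).
Of red_vial_1, red_vial_2, red_vial_3, blue_vial_1, blue_vial_2 only 3 to 5 are there at a start; the rules pass over those that are not, and their reading is None.
At some moment in a run one of red_tray, blue_tray may be knocked a few centimetres aside while the robot is not near it.
It also fails if it takes over 210 s, if anything falls off the work surface, if the arm or the gripper's body presses on something with over 40 N, if the wrist force passes 120 N, or if a joint passes its speed limit or range.

## Working session

There is one attempt and no reset: what is moved stays moved. The work goes in short steps, each a Python script; the robot and the scene stay as the last script left them, time stands still between calls to the robot, and variables do not carry over. Pictures are saved under pics/ and viewed, and the job is handed in when it is done.

```bash
ls; mkdir -p pics
python3 - <<'E'
from workcell import bot,hand,kinematics,get_obs,vision
import cv2
print(get_obs())
for n in("side","top"):
    r=vision.read_camera(n); cv2.imwrite(f"pics/{n}0.png",r["frame"][:,:,::-1]); print(r["intrinsics"],r["dist"],r["view"])
print(bot.tcp_to_tips)
E
```

```text
pics
{'time_s': 0.0, 'joint_pos': array([ 1.27759524e+00,  3.53621804e-01,  1.63412954e+00, -1.80646853e-05,
        1.15516411e+00, -2.38403297e-03]), 'joint_vel': array([ 1.78454386e-03, -9.79434151e-04, -6.51594327e-04, -1.70799776e-04,
        1.25390025e-03, -7.57919433e-05]), 'joint_efforts': array([-1.70347088e-03, -6.05282950e+01, -3.42071915e+01, -1.51224622e-04,
        9.78977914e-03, -2.31212545e-05]), 'position': array([0.17907871, 0.59833916, 0.24758007]), 'orientation': array([ 0.7001082 , -0.10251792,  0.10239174, -0.69918132]), 'wrist_force': array([-1.08168915, -0.31172796, -0.8681146 ]), 'ft_torque': array([ 0.02771754, -0.01333587, -0.04657889]), 'gripper_width': 0.08566654438140532}
[[404.72540939   0.         324.5011833 ]
 [  0.         404.72540939 192.69514392]
 [  0.           0.           1.        ]] [0.01162693 0.         0.         0.         0.        ] [[-0.99958519 -0.02647715 -0.01133135  0.5818048 ]
 [ 0.00118235  0.35539113 -0.93471693  0.04274825]
 [ 0.02877571 -0.93434261 -0.35521241  1.03124889]
 [ 0.          0.          0.          1.        ]]
[[421.30189488   0.         325.46607967]
 [  0.         421.30189488 204.22568686]
 [  0.           0.           1.        ]] [-0.09468936  0.          0.          0.          0.        ] [[ 2.71505937e-02 -9.99622669e-01  4.16701216e-03  1.64955460e-01]
 [-9.90673792e-01 -2.74638678e-02 -1.33458510e-01  5.87656669e-01]
 [ 1.33522594e-01 -5.04671965e-04 -9.91045641e-01  8.82436113e-01]
 [ 0.00000000e+00  0.00000000e+00  0.00000000e+00  1.00000000e+00]]
0.017
```

View pics/side0.png

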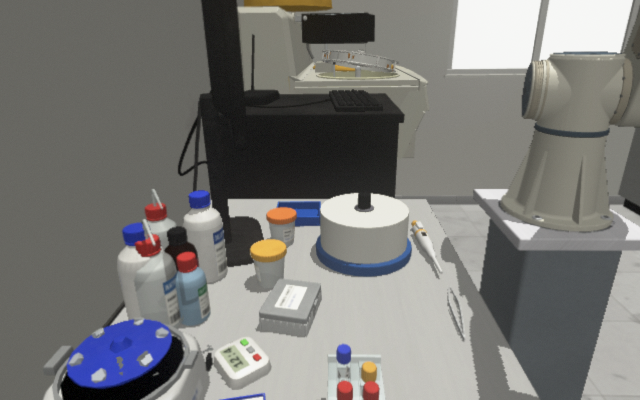

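View pics/top0.png

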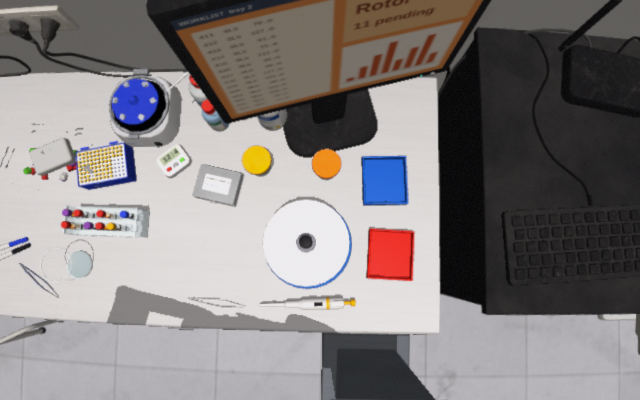

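Side view: the white cover, with its knob at about (364,200), sits on the blue base. The cups are at (282,222) and (268,262). Top view: knob at about (306,242), blue tray (385,180), red tray (390,254), cups (257,160) and (326,163).

```bash
cat > h.py <<'E'
from workcell import bot,hand,kinematics,get_obs,vision,hand_in
import numpy as np, cv2
from scipy.spatial.transform import Rotation as R
def cam(n,save=None):
    r=vision.read_camera(n)
    if save: cv2.imwrite(f"pics/{save}.png",r["frame"][:,:,::-1])
    return r
def ray(r,uv):
    p=cv2.undistortPoints(np.array([[uv]],float),r["intrinsics"],r["dist"])[0,0]
    V=r["view"]; Rm=V[:3,:3]; c=-Rm.T@V[:3,3]
    return c,Rm.T@np.array([p[0],p[1],1.])
def onz(r,uv,z):
    c,d=ray(r,uv); return c+d*(z-c[2])/d[2]
def proj(r,P):
    V=r["view"]; rv=cv2.Rodrigues(V[:3,:3])[0]
    return cv2.projectPoints(np.array(P,float).reshape(-1,1,3),rv,V[:3,3],r["intrinsics"],r["dist"])[0].reshape(-1,2)
def tri(r1,u1,r2,u2):
    c1,d1=ray(r1,u1);c2,d2=ray(r2,u2)
    d1=d1/np.linalg.norm(d1);d2=d2/np.linalg.norm(d2)
    t=np.linalg.lstsq(np.c_[d1,-d2],c2-c1,rcond=None)[0]
    a=c1+t[0]*d1;b=c2+t[1]*d2
    return (a+b)/2,np.linalg.norm(a-b)
def blobs(mask,amin=20):
    n,l,s,c=cv2.connectedComponentsWithStats(mask.astype(np.uint8))
    return sorted([(int(s[i,4]),c[i].round(1).tolist(),s[i,:4].tolist()) for i in range(1,n) if s[i,4]>=amin],reverse=True)
def hsv(r): return cv2.cvtColor(r["frame"],cv2.COLOR_RGB2HSV)
def masks(r):
    h=hsv(r);H,S,V=h[...,0],h[...,1],h[...,2]
    return {"red":((H<6)|(H>174))&(S>140)&(V>70),"blue":(H>105)&(H<125)&(S>140)&(V>60),"yellow":(H>20)&(H<32)&(S>150)&(V>120),"orange":(H>7)&(H<18)&(S>150)&(V>120)}
# tool down: y=(0,0,-1), z (jaw) = horizontal at yaw
def ori(yaw):
    z=np.array([np.cos(yaw),np.sin(yaw),0]);y=np.array([0,0,-1.]);x=np.cross(y,z)
    return R.from_matrix(np.c_[x,y,z]).as_quat()
E
python3 - <<'E'
from h import *
t=cam("top");s=cam("side")
m=masks(t)
for k in m: print(k,blobs(m[k],200)[:6])
h=hsv(t)
kn=(h[...,2]<70)
kn[:220]=0;kn[265:]=0;kn[:,:290]=0;kn[:,325:]=0
b=blobs(kn);print("knob",b[:3])
print(onz(t,b[0][1],.129))
w=((h[...,1]<50)&(h[...,2]>150)).astype(np.uint8)
w[:190]=0
bl=m["blue"];bl=bl&(np.indices(bl.shape)[0]>195)&(np.indices(bl.shape)[1]>255)&(np.indices(bl.shape)[1]<360)
hs=hsv(s);ks=(hs[...,2]<70);ks[:185]=0;ks[215:]=0;ks[:,350:]=ks[:,350:];ks[:,:350]=0;ks[:,380:]=0
b2=blobs(ks);print("side knob",b2[:3])
print(tri(t,b[0][1],s,b2[0][1]))
print("setdown px",proj(t,[[.475,.475,0]]),[ (proj(t,[[.475+.09*np.cos(a),.475+.09*np.sin(a),0]])[0]).round() for a in np.arange(0,6.28,1.57)])
o=get_obs();print(R.from_quat(o["orientation"]).as_matrix().round(3))
for k in ("red","blue"):
    for q in blobs(m[k],500): print(k,onz(t,q[1],.024))
for k in ("yellow","orange"):
    print(k,onz(t,blobs(m[k],200)[0][1],.071))
E
python3 - <<'E'
import sys;sys.path.insert(0,'.')
import os;os.chdir('.')
from h import *
t=cam("top");cv2.imwrite("pics/z.png",cv2.resize(t["frame"][180:310,240:440,::-1],None,fx=4,fy=4,interpolation=cv2.INTER_CUBIC))
E
```

```text
red [(2230, [390.3, 254.3], [367, 229, 47, 52])]
blue [(2094, [384.3, 179.9], [362, 156, 46, 49]), (1474, [135.0, 101.7], [112, 79, 47, 46]), (443, [120.4, 171.2], [82, 144, 54, 45])]
yellow [(633, [256.3, 159.6], [242, 146, 29, 28])]
orange [(660, [325.9, 163.2], [312, 149, 29, 30])]
knob [(127, [305.3, 241.2], [299, 235, 13, 13])]
[0.49697061 0.21839605 0.129     ]
side knob [(414, [364.3, 193.8], [350, 185, 30, 25])]
(array([0.49677633, 0.21850413, 0.12713577]), np.float64(0.0005582610405937768))
setdown px [[194.54484386 250.09317909]] [array([197., 211.]), array([156., 249.]), array([192., 290.]), array([234., 252.])]
[[ 0.958 -0.     0.287]
 [-0.287 -0.001  0.958]
 [ 0.    -1.    -0.001]]
red [0.47789875 0.03557607 0.024     ]
blue [0.64373228 0.05035671 0.024     ]
blue [0.81635339 0.63660581 0.024     ]
yellow [0.67115936 0.3321443  0.071     ]
orange [0.6672149  0.18250657 0.071     ]
```

View pics/z.png

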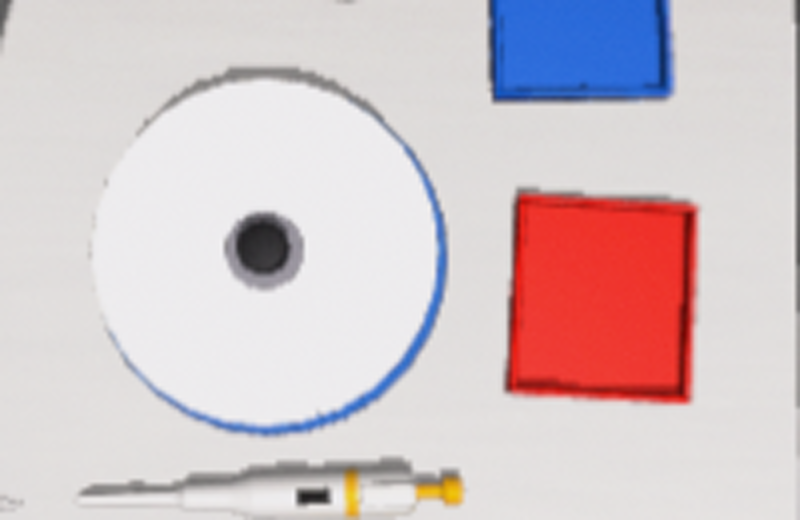

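The knob triangulates to (0.4968, 0.2184), z≈0.127 and the rays agree to 0.6 mm, which matches the stated height of 0.129. I'll lift the cover next.

Run:
```python
from h import *
k=np.array([.4968,.2184])
for yaw in np.arange(0,3.14,.39):
    q=kinematics.solve_ik([*k,.2],ori(yaw)); q2=kinematics.solve_ik([.475,.475,.25],ori(yaw))
    print(round(yaw,2),None if q is None else q.round(2),None if q2 is None else q2.round(2))
```

```text
0.0 [ 0.41  0.28  1.86 -0.    1.01  0.41] [ 0.78  0.42  1.52 -0.    1.19  0.78]
0.39 [ 0.41  0.28  1.86 -0.    1.01  0.02] [ 0.78  0.42  1.52 -0.    1.19  0.39]
0.78 [ 0.41  0.28  1.86 -0.    1.01 -0.37] [ 0.78  0.42  1.52 -0.    1.19  0.  ]
1.17 [ 0.41  0.28  1.86 -0.    1.01 -0.76] [ 0.78  0.42  1.52 -0.    1.19 -0.39]
1.56 [ 0.41  0.28  1.86 -0.    1.01 -1.15] [ 0.78  0.42  1.52 -0.    1.19 -0.78]
1.95 [ 0.41  0.28  1.86 -0.    1.01 -1.54] [ 0.78  0.42  1.52 -0.    1.19 -1.17]
2.34 [ 0.41  0.28  1.86  0.    1.01 -1.93] [ 0.78  0.42  1.52  0.    1.19 -1.56]
2.73 [ 0.41  0.28  1.86 -0.    1.01 -2.32] [ 0.78  0.42  1.52 -0.    1.19 -1.95]
3.12 [ 0.41  0.28  1.86 -0.    1.01 -2.71] [ 0.78  0.42  1.52 -0.    1.19 -2.34]
```

Run:
```python
from h import *
k=np.array([.4968,.2184]);q=ori(.4)
bot.reach([*k,.26],q)
bot.servo_line([*k,.121],q,.12)
print(get_obs()["wrist_force"],get_obs()["gripper_width"])
hand.move_gripper(0.0,60)
o=get_obs();print(o["time_s"],o["position"],o["wrist_force"],o["gripper_width"])
bot.servo_line([*k,.15],q,.08)
o=get_obs();print(o["wrist_force"],o["gripper_width"])
cam("side","s1");cam("top","t1")
```

```text
[-0.00880239  0.35616358  0.50515797] 0.08526035118483269
3.9417 [0.49697055 0.21845233 0.12141205] [ 0.3154616  -0.59455549  5.81095552] 0.024266896308720688
[-0.55946052 -0.28130943 -2.68823811] 0.024206722607821682
```

View pics/s1.png

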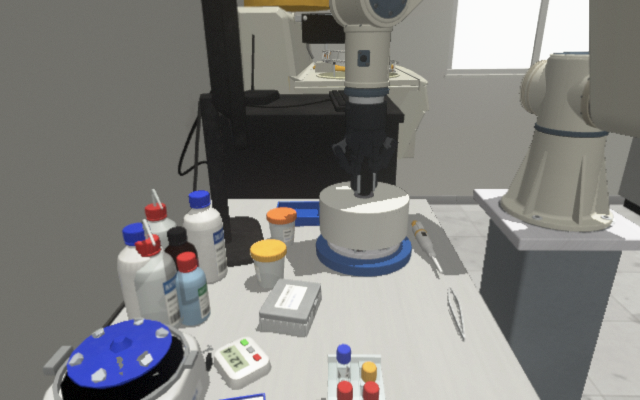

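The cover is held level and about 29 mm up. Next: lift it clear, carry it left and set it down.

Run:
```python
from h import *
k=np.array([.4968,.2184]);q=ori(.4);d=np.array([.475,.475])
bot.servo_line([*k,.235],q,.12)
bot.servo_line([*d,.235],q,.15)
bot.servo_line([*d,.112],q,.12)
print(get_obs()["wrist_force"])
z=.110
while z>.094:
    z-=.0015; bot.servo_line([*d,z],q,.02)
    f=get_obs()["wrist_force"]; print(round(z,4),f.round(1))
    if f[2]>1.5: break
hand.move_gripper(.085); bot.dwell(.2)
bot.servo_line([*d,.26],q,.2)
bot.goto_joints([1.3,.35,1.63,0,1.155,0])
t=cam("top","t2");s=cam("side","s2");print(get_obs()["time_s"])
for n,r,c in(("zt",t,(180,310,140,440)),("zs",s,(150,330,200,520))):
    cv2.imwrite(f"pics/{n}2.png",cv2.resize(r["frame"][c[0]:c[1],c[2]:c[3],::-1],None,fx=2.5,fy=2.5,interpolation=cv2.INTER_CUBIC))
```

```text
[-0.65777697 -1.07957718 -2.34055741]
0.1085 [-0.4  0.3 -2.1]
0.107 [ 0.4  0.1 -2.6]
0.1055 [ 1.2  0.  -3.2]
0.104 [-0.2 -0.7 -1.5]
0.1025 [ 1.  -0.  -1.2]
0.101 [-0.3 -1.2 -1.6]
0.0995 [ 0.8  0.5 -2.5]
0.098 [-2.7 -3.5 10.9]
13.675
```

View pics/zt2.png

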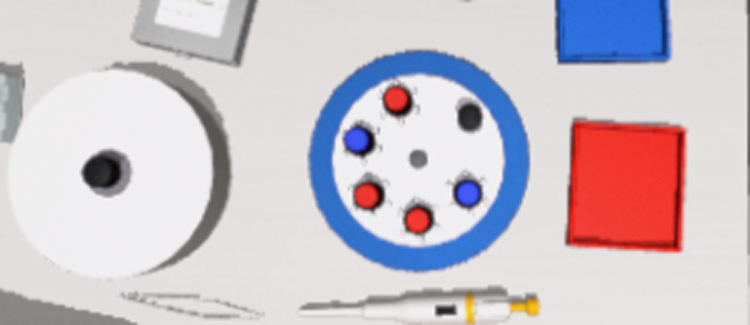

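View pics/zs2.png

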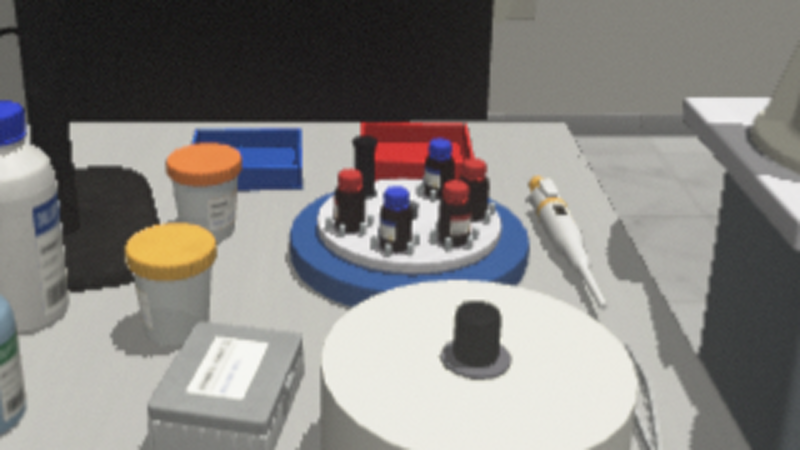

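Cover is down on the bench. All 5 vials are aboard (3 red, 2 blue), and the crank sits in the upper right of the disc in the top view. I'll measure the carrier now.

```bash
cat >> h.py <<'E'
def caps(r,z=.082,win=(190,300,260,360)):
    out=[]
    m=masks(r)
    for k in("red","blue"):
        mm=m[k].copy();a,b,c,d=win
        o=np.zeros_like(mm);o[a:b,c:d]=mm[a:b,c:d]
        for q in blobs(o,40):
            if q[0]<250: out.append((k,onz(r,q[1],z),q[0]))
    return out
E
python3 - <<'E'
from h import *
t=cam("top");s=cam("side")
cs=caps(t)
P=np.array([c[1][:2] for c in cs])
A=np.c_[2*P,np.ones(len(P))];x=np.linalg.lstsq(A,(P**2).sum(1),rcond=None)[0]
print("circle",x[:2],np.sqrt(x[2]+x[0]**2+x[1]**2))
# base ring
m=masks(t)["blue"];o=np.zeros(m.shape,np.uint8);o[195:295,258:356]=m[195:295,258:356]
n,l,st,c=cv2.connectedComponentsWithStats(o);i=1+st[1:,4].argmax()
cn=max(cv2.findContours((l==i).astype(np.uint8),cv2.RETR_EXTERNAL,cv2.CHAIN_APPROX_NONE)[0],key=len)[:,0]
W=np.array([onz(t,p,.022)[:2] for p in cn.astype(float)])
(cx,cy),r=cv2.minEnclosingCircle(W.astype(np.float32));
A=np.c_[2*W,np.ones(len(W))];y=np.linalg.lstsq(A,(W**2).sum(1),rcond=None)[0]
print("base",cx,cy,r,y[:2],np.sqrt(y[2]+y[:2]@y[:2]))
h=hsv(t);d=(h[...,2]<75)&(h[...,1]<100);oo=np.zeros_like(d);oo[205:250,310:345]=d[205:250,310:345]
print(blobs(oo,15))
cv2.imwrite("pics/z3.png",cv2.resize(t["frame"][190:300,255:365,::-1],None,fx=5.4,fy=5.4,interpolation=cv2.INTER_NEAREST))
c0=x[:2]
for c in cs: v=c[1][:2]-c0;print(c[0],c[1].round(4),c[2],np.hypot(*v).round(4),np.degrees(np.arctan2(v[1],v[0])).round(1))
E
```

```text
circle [0.49625499 0.21851905] 0.051116002374890314
base 0.49684903025627136 0.21905657649040222 0.09623890370130539 [0.4966451 0.2188967] 0.09477740160137109
[(67, [327.5, 226.4], [324, 222, 8, 10])]
red [0.4452 0.2159 0.082 ] 80 0.0511 -177.0
red [0.4639 0.2582 0.082 ] 79 0.0512 129.1
red [0.544  0.2369 0.082 ] 75 0.0512 21.1
blue [0.5095 0.2678 0.082 ] 78 0.051 75.0
blue [0.4683 0.1758 0.082 ] 77 0.0511 -123.1
```

View pics/z3.png

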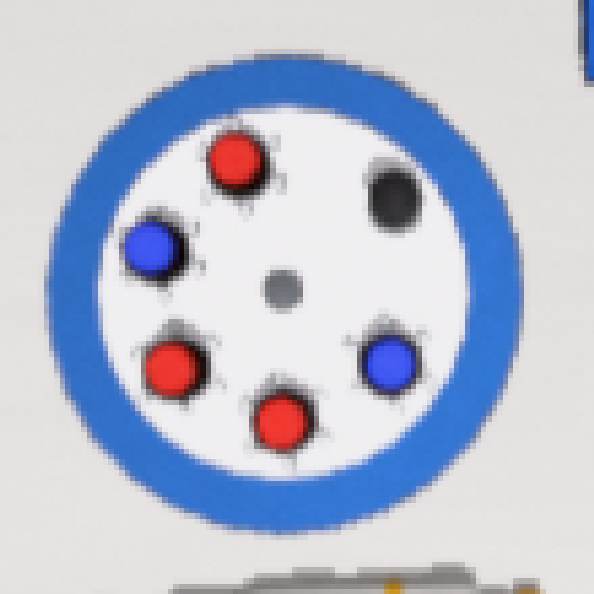

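Mixer centre is (0.4967, 0.2187). All five vial angles put the crank at −51°, and radii of 51 mm match the stated 52. Now I'll grip the crank with the jaws radial and try a first arc, watching the wrist force.

```bash
cat >> h.py <<'E'
C=np.array([.4967,.2187]); A0=np.radians(-51.)
YAW=np.radians(-51.)
def gp(a,r=.056): return C+r*np.array([np.cos(A0+a),np.sin(A0+a)])
def arc(a,b,n,v=.08,z=.068):
    fs=[]
    for x in np.linspace(a,b,n+1)[1:]:
        bot.servo_line([*gp(x),z],ori(YAW),v); fs.append(get_obs()["wrist_force"].round(0)[:2].tolist())
        if np.hypot(*fs[-1])>30: print("FORCE stop",x); break
    return fs
E
python3 - <<'E'
from h import *
q=ori(YAW);p=gp(0);print(p)
hand.move_gripper(.045)
bot.reach([*p,.2],q)
bot.servo_line([*p,.068],q,.12)
print(get_obs()["wrist_force"])
hand.move_gripper(0,20)
o=get_obs();print(o["wrist_force"],o["gripper_width"],o["joint_pos"])
f=arc(0,np.pi/4,4);print(f)
o=get_obs();print(o["time_s"],o["gripper_width"])
t=cam("top","t4");s=cam("side","s4")
cv2.imwrite("pics/z4.png",np.vstack([cv2.resize(r["frame"][c[0]:c[1],c[2]:c[3],::-1],(560,280),interpolation=cv2.INTER_CUBIC) for r,c in((t,(180,320,200,480)),(s,(150,290,240,520)))]))
E
```

```text
[0.53194194 0.17517983]
[ 0.89146859 -0.04886238  0.28712963]
[-2.14357605  3.35150151  4.60268475] 0.019632143822508066 [3.15970414e-01 4.87108380e-01 1.90449205e+00 1.12467822e-03
 7.49301041e-01 1.20556924e+00]
[[-4.0, 3.0], [-3.0, 2.0], [-3.0, 2.0], [-2.0, 1.0]]
19.025 0.019496443134319086
```

View pics/z4.png

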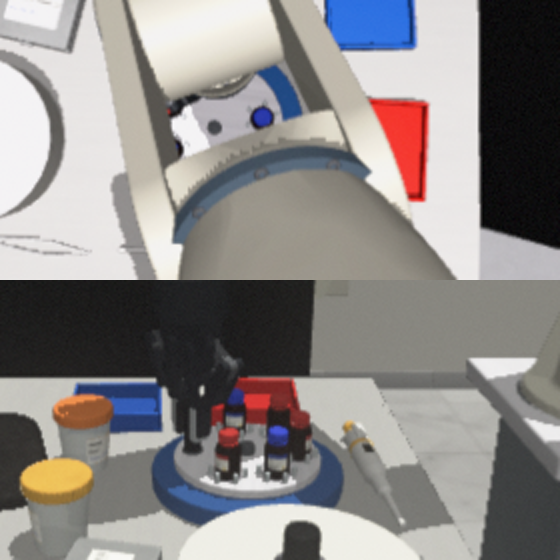

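The carrier turned with the crank, the vials are aboard and the forces are small (4 N). I'll finish the turn and go back.

Run:
```python
from h import *
f=arc(np.pi/4,2*np.pi,28);print(max(np.hypot(*x) for x in f))
bot.dwell(.4)
s=cam("side","s5"); 
o=get_obs();print(o["time_s"],o["gripper_width"],o["position"])
cv2.imwrite("pics/z5.png",cv2.resize(s["frame"][150:290,240:520,::-1],None,fx=2.5,fy=2.5))
```

```text
3.605551275463989
27.5083 0.018902068631882377 [0.53158322 0.17567321 0.06866228]
```

View pics/z5.png

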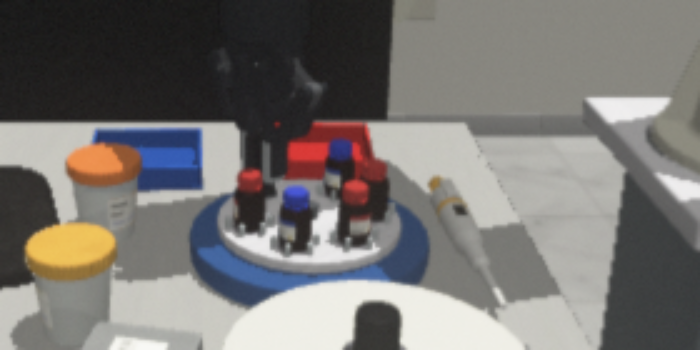

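Full turn done: the vials are back in the same positions as at the start and all five are standing. Turning back now.

Run:
```python
from h import *
f=arc(2*np.pi,0,32);print(max(np.hypot(*x) for x in f))
bot.dwell(.4)
hand.move_gripper(.045); p=gp(0)
bot.servo_line([*p,.2],ori(YAW),.15)
bot.goto_joints([1.3,.35,1.63,0,1.155,0])
t=cam("top","t6");s=cam("side","s6");print(get_obs()["time_s"])
for c in caps(t): v=c[1][:2]-C;print(c[0],c[1].round(4),c[2],np.hypot(*v).round(4),np.degrees(np.arctan2(v[1],v[0])).round(1))
m=masks(t)
for k in("red","blue"):
    for q in blobs(m[k],1500): print(k,q,onz(t,q[1],.02))
    mm=m[k].copy();mm[:,:358]=0
    cn=max(cv2.findContours(mm.astype(np.uint8),cv2.RETR_EXTERNAL,cv2.CHAIN_APPROX_NONE)[0],key=len)
    W=np.array([onz(t,p,.024)[:2] for p in cn[:,0].astype(float)],np.float32)
    print(cv2.minAreaRect(W))
cv2.imwrite("pics/z6.png",cv2.resize(t["frame"][140:310,230:450,::-1],None,fx=3,fy=3))
```

```text
5.0
40.5167
red [0.4452 0.2171 0.082 ] 78 0.0516 -178.2
red [0.4647 0.2591 0.082 ] 77 0.0515 128.4
red [0.5447 0.2359 0.082 ] 76 0.051 19.8
blue [0.4673 0.1765 0.082 ] 76 0.0514 -124.9
blue [0.511  0.2676 0.082 ] 76 0.051 73.8
red (2230, [390.3, 254.3], [367, 229, 47, 52]) [0.47797643 0.03494737 0.02      ]
((0.4782739579677582, 0.0354325994849205), (0.09941114485263824, 0.10857006162405014), 87.9510269165039)
blue (2100, [307.7, 244.9], [264, 201, 87, 87]) [0.49388294 0.21772369 0.02      ]
blue (2091, [384.3, 179.9], [362, 156, 46, 49]) [0.64452454 0.0497917  0.02      ]
((0.6442241072654724, 0.05005820468068123), (0.11003359407186508, 0.09907306730747223), 2.493203639984131)
```

View pics/z6.png

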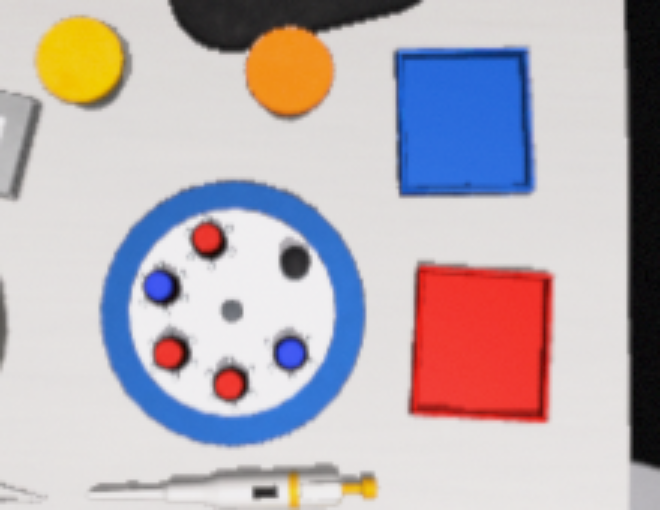

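The carrier is back within about 1° of its start, and the trays haven't moved. I'll start with one red vial, picked with radial jaws and placed in the tray above the wall height.

```bash
cat >> h.py <<'E'
HOME=[1.3,.35,1.63,0,1.155,0]
def tray(t,k):
    mm=masks(t)[k].copy();mm[:,:352]=0;mm[:130]=0;mm[310:]=0
    mm=cv2.morphologyEx(mm.astype(np.uint8),cv2.MORPH_OPEN,np.ones((3,3)))
    cn=np.vstack([c for c in cv2.findContours(mm,cv2.RETR_EXTERNAL,cv2.CHAIN_APPROX_NONE)[0] if cv2.contourArea(c)>60])
    W=np.array([onz(t,p,.024)[:2] for p in cn[:,0].astype(float)],np.float32)
    c,(w,h),a=cv2.minAreaRect(W); a=np.radians(a)
    if h>w: a+=np.pi/2
    a=(a+np.pi/2)%np.pi-np.pi/2
    return np.array(c),a,(w,h)
def wrap(y): return (y+np.pi/2)%np.pi-np.pi/2
def pick(p):
    v=p-C; yaw=wrap(np.arctan2(v[1],v[0]))
    hand.move_gripper(.045)
    bot.reach([*p,.16],ori(yaw)); bot.servo_line([*p,.073],ori(yaw),.12)
    hand.move_gripper(0,25); w=get_obs()["gripper_width"]
    bot.servo_line([*p,.17],ori(yaw),.12); bot.goto_joints(HOME)
    print("pick",p,"w",w,get_obs()["gripper_width"]); return get_obs()["gripper_width"]>.015
def place(k,off):
    t=cam("top"); c,a,wh=tray(t,k); print("tray",k,c,a,wh)
    assert abs(max(wh)-.11)<.006 and abs(min(wh)-.1)<.006 and abs(a)<.4
    p=c+off*np.array([np.cos(a),np.sin(a)]); yaw=a+np.pi/2
    bot.reach([*p,.16],ori(yaw)); bot.servo_line([*p,.055],ori(yaw),.12); bot.servo_line([*p,.0455],ori(yaw),.03)
    print(get_obs()["wrist_force"].round(1))
    hand.move_gripper(.045); bot.servo_line([*p,.17],ori(yaw),.15); bot.goto_joints(HOME)
E
python3 - <<'E'
from h import *
if pick(np.array([.4452,.2171])): place("red",-.032)
t=cam("top","t7");s=cam("side","s7");print(get_obs()["time_s"])
cv2.imwrite("pics/z7.png",np.vstack([cv2.resize(r["frame"][c[0]:c[1],c[2]:c[3],::-1],(560,280),interpolation=cv2.INTER_CUBIC) for r,c in((t,(170,290,200,440)),(s,(180,290,250,470)))]))
E
```

```text
pick [0.4452 0.2171] w 0.023914651423923388 0.023961231768819365
tray red [0.47827396 0.0354326 ] -0.035761326591747356 (0.09941114485263824, 0.10857006162405014)
[ 0.4  0.1 -0.2]
53.925
```

View pics/z7.png

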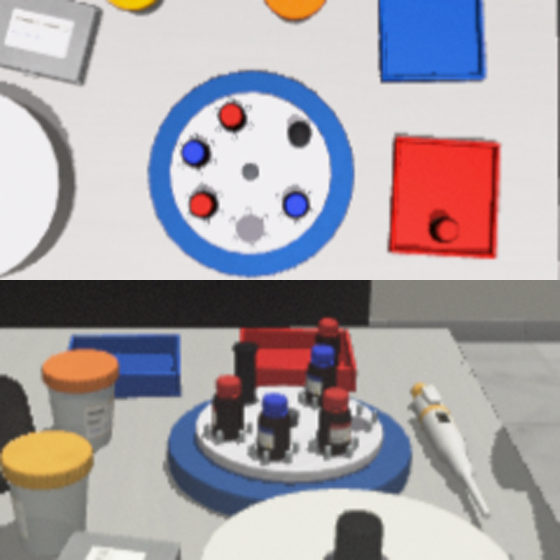

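The first vial is standing in the red tray's front half. It took 13 s per vial, so there's time to do the rest the same way.

Run:
```python
from h import *
for p,k,o in (((.4647,.2591),"red",0.),((.4673,.1765),"blue",-.022)):
    t=cam("top"); cs=[c[1][:2] for c in caps(t) if c[0]==k]
    d=min(cs,key=lambda c:np.hypot(*(c-p))); assert np.hypot(*(d-p))<.01
    if not pick(d): print("MISS");break
    place(k,o)
t=cam("top","t8");s=cam("side","s8");print(get_obs()["time_s"])
cv2.imwrite("pics/z8.png",np.vstack([cv2.resize(r["frame"][c[0]:c[1],c[2]:c[3],::-1],(560,280),interpolation=cv2.INTER_CUBIC) for r,c in((t,(170,290,200,440)),(s,(180,290,250,470)))]))
```

```text
pick [0.46474139 0.25905491] w 0.023896171962559817 0.023812696922605268
tray red [0.47827396 0.0354326 ] -0.035761326591747356 (0.09941114485263824, 0.10857006162405014)
[ 0.4  0.3 -0. ]
pick [0.46728601 0.17633905] w 0.023883698718225474 0.024321545177496344
tray blue [0.64422357 0.05026839] 0.04501262807003248 (0.10933388024568558, 0.09878207743167877)
[-1.2  0.4  0.2]
81.5917
```

View pics/z8.png

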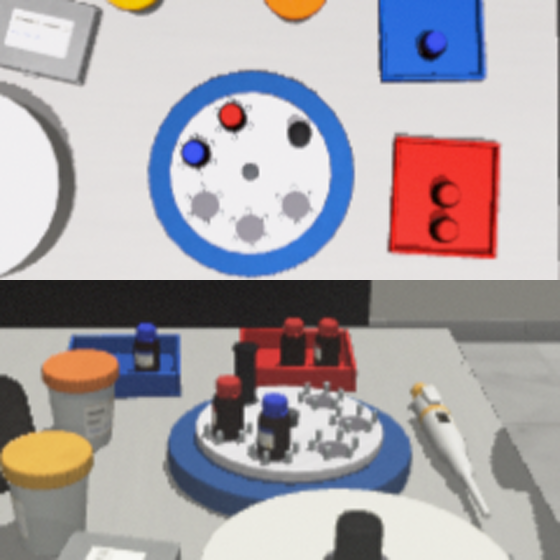

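Two reds and one blue are standing in their trays, with one of each left on the carrier.

Run:
```python
from h import *
for p,k,o in (((.5447,.2359),"red",.032),((.511,.2676),"blue",.022)):
    t=cam("top"); cs=[c[1][:2] for c in caps(t) if c[0]==k]
    d=min(cs,key=lambda c:np.hypot(*(c-p))); assert np.hypot(*(d-p))<.01
    if not pick(d): print("MISS");break
    place(k,o)
hand.move_gripper(.085)
t=cam("top","t9");s=cam("side","s9");print(get_obs()["time_s"])
cv2.imwrite("pics/z9.png",np.vstack([cv2.resize(r["frame"][c[0]:c[1],c[2]:c[3],::-1],(560,280),interpolation=cv2.INTER_CUBIC) for r,c in((t,(150,310,130,450)),(s,(180,290,250,470)))]))
h=hsv(t);kn=(h[...,2]<70);o=np.zeros_like(kn);o[225:275,165:205]=kn[225:275,165:205];b=blobs(o);print(b[:3])
hs=hsv(s);ks=(hs[...,2]<80);o=np.zeros_like(ks);o[265:305,370:410]=ks[265:305,370:410];b2=blobs(o);print(b2[:3])
print(tri(t,b[0][1],s,b2[0][1]),onz(t,b[0][1],.107))
```

```text
pick [0.54465618 0.23592184] w 0.024038372652139768 0.023851640011988674
tray red [0.47827396 0.0354326 ] -0.035761326591747356 (0.09941114485263824, 0.10857006162405014)
[-0.3  0.6 -0.9]
pick [0.51115205 0.26785435] w 0.023729338979878497 0.02368705275626704
tray blue [0.64443439 0.05027789] 0.04501262807003248 (0.10967875272035599, 0.09878207743167877)
[ 0.5  0.5 -0.1]
110.2167
[(151, [180.6, 248.2], [174, 242, 14, 13])]
[(415, [390.2, 283.9], [381, 271, 19, 26])]
(array([0.47637541, 0.47647185, 0.09080146]), np.float64(0.00011749351893317629)) [0.47612215 0.47091664 0.107     ]
```

View pics/z9.png

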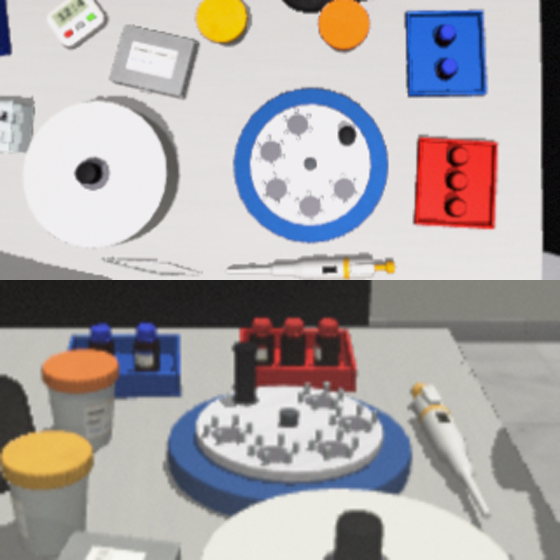

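All five vials stand in their trays: three at x≈450–460 in the red, two at x≈446 in the blue. The cover's knob is where I left it (0.476, 0.475). Putting the cover back.

Run:
```python
from h import *
q=ori(.4);d=np.array([.475,.475]);k=np.array([.4968,.2186])
bot.reach([*d,.24],q)
bot.servo_line([*d,.099],q,.12)
print(get_obs()["wrist_force"].round(1))
hand.move_gripper(0,60);print(get_obs()["gripper_width"],get_obs()["wrist_force"].round(1))
bot.servo_line([*d,.235],q,.12)
bot.servo_line([*k,.235],q,.15)
bot.dwell(.3)
o=get_obs();print(o["gripper_width"],o["wrist_force"].round(1),o["position"])
s=cam("side","s10")
bot.servo_line([*k,.135],q,.06)
z=.135
while z>.1165:
    z-=.0015; bot.servo_line([*k,z],q,.02)
    f=get_obs()["wrist_force"]; print(round(z,4),f.round(1))
    if f[2]>3: break
cam("side","s11");print(get_obs()["time_s"])
```

```text
[ 0.4 -0.   0.1]
0.023859062034600715 [ 0.2 -0.   3.7]
0.023831047644587832 [-0.1 -0.6 -1.5] [0.49674129 0.21884891 0.23494634]
0.1335 [-0.5  0.5 -2.5]
0.132 [ 0.3 -0.2 -2.2]
0.1305 [-0.4  0.2 -2.5]
0.129 [-0.2 -0.2 -1.5]
0.1275 [-0.3 -0.4 -1.1]
0.126 [ 0.7  0.8 -1.6]
0.1245 [ 0.6 -0.4 -2.8]
0.123 [ 0.4 -0.5 -2.6]
0.1215 [ 0.3 -0.2 -2. ]
0.12 [-5.6 -2.8 14.6]
121.2583
```

View pics/s11.png

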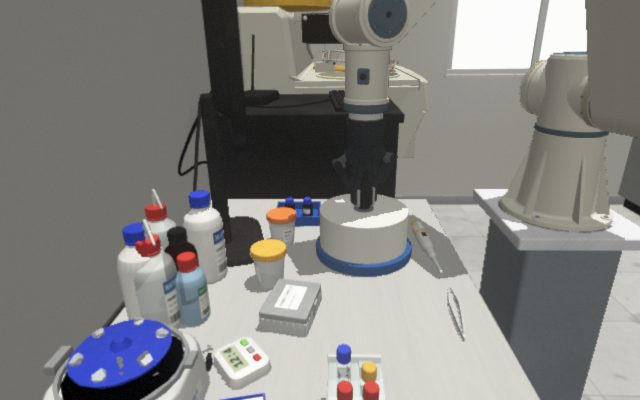

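The cover touched down at the expected height, about 22 mm up: the grip went from 0.099 on the bench to 0.120–0.1215 here. Releasing, then checking.

Run:
```python
from h import *
hand.move_gripper(.085);bot.dwell(.2)
bot.servo_line([.4968,.2186,.26],ori(.4),.15)
bot.goto_joints(HOME);bot.dwell(.5)
t=cam("top","t12");s=cam("side","s12");print(get_obs()["time_s"])
cv2.imwrite("pics/z12.png",np.vstack([cv2.resize(r["frame"][c[0]:c[1],c[2]:c[3],::-1],(560,280),interpolation=cv2.INTER_CUBIC) for r,c in((t,(150,310,130,450)),(s,(180,290,250,470)))]))
h=hsv(t);kn=(h[...,2]<70);o=np.zeros_like(kn);o[220:265,290:325]=kn[220:265,290:325];b=blobs(o);print(onz(t,b[0][1],.129))
hs=hsv(s);ks=(hs[...,2]<70);o=np.zeros_like(ks);o[185:215,350:380]=ks[185:215,350:380];b2=blobs(o)
print(b[:2],b2[:2],tri(t,b[0][1],s,b2[0][1]))
m=masks(t)
for k in("red","blue"):
    c,a,wh=tray(t,k);print(k,c.round(4),round(a,3),wh)
    # caps in tray: brighter/darker differ; use side view
ms=masks(s)
for k in("red","blue"):
    for q in blobs(ms[k],15):
        if 240<q[1][0]<440 and q[1][1]<240: print(k,q)
for k in("yellow","orange"): print(k,onz(t,blobs(m[k],200)[0][1],.071))
```

```text
125.6
[0.49792208 0.21920801 0.129     ]
[(129, [304.9, 240.7], [299, 235, 13, 13])] [(425, [364.1, 193.9], [350, 185, 30, 25])] (array([0.49747509, 0.2193339 , 0.12726325]), np.float64(0.0010576494899046226))
red [0.4783 0.0354] -0.036 (0.09941114485263824, 0.10857006162405014)
blue [0.6442 0.0503] 0.045 (0.10929528623819351, 0.09878207743167877)
blue (313, [306.9, 213.5], [295, 202, 25, 23])
blue (46, [289.2, 200.2], [286, 197, 8, 7])
blue (45, [307.2, 200.0], [304, 197, 8, 7])
blue (20, [280.8, 204.0], [278, 203, 7, 3])
yellow [0.67115936 0.3321443  0.071     ]
orange [0.66722092 0.18229258 0.071     ]
```

View pics/z12.png

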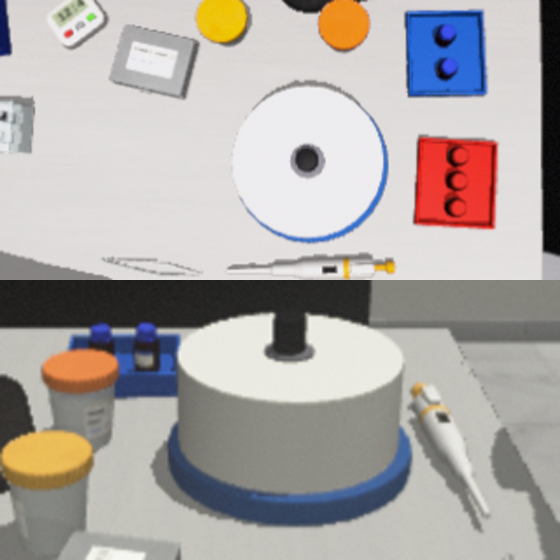

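The cover is seated within 1 mm of where it started, at the same knob height. The vials are in their trays, the cups are unmoved and the arm is clear, so I'm handing in.

```bash
python3 -c "
from h import *
hand_in(); print(get_obs()['time_s'])"
```

```text
the job is handed in; nothing more can be done
the job is handed in; nothing more can be done
```

I finished every step and handed the job in at about 126 s of the 210 s allowed; `hand_in` gives no verdict.

I set the cover upright on the bench and turned the carrier one full turn and back with all five vials aboard, ending about 1° from its start. Then I stood three red and two blue vials in their matching trays and put the cover back.

**Last checks:**
- **Cover:** its knob triangulates to (0.4975, 0.2193, 0.127), about 1 mm from both its original position and the mixer's centre. It is at its original height, so it looks fully down and level.
- **Vials:** the top view shows three reds in the red tray and two blues in the blue tray. The side view confirmed all five standing, but in the last picture the cover hides the red tray, so the reds rest on the top view there.
- **Trays and cups:** neither tray was knocked, and both cups measure within 0.3 mm of where they started.
- **Arm:** clear of everything when I handed in.

No check failed or disagreed. The largest wrist force I read was about 16 N, as the cover touched the mixer.

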